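# Load the swing tray and swing it into its catch

## Robot

A 6-joint arm with a two-finger parallel gripper is mounted at the origin on the work surface. World frame = base frame: x ahead of the robot, y to its left, z up, the work surface at z = 0. Lengths are in m, angles in degrees, forces in N, time in s.
With the tool pointing down it reaches from about 0.3 to 0.75 m from the base axis. Payload 8.5 kg.
Tool frame: the origin (TCP) lies midway between the tips of the shut fingers; the grasp point (between the pads) lies 19 mm behind it; z points along the fingers, y is the direction in which the jaws open and shut (so a half turn about z gives the same grasp; the last joint's range is limited). The gripper opens to 85 mm and grips with 20 to 120 N. Pads are 22 mm wide; open, the fingers measure 114 mm over their backs; the gripper's body (76 mm by 85 mm) begins 54 mm behind the grasp point. The pads swing forward as they close: fully open they stand 13 mm farther back than shut.
Start: joints at [58.482, 21.807, 74.336, -0, 83.858, -12.336], TCP at [0.181, 0.519, 0.231] pointing down, gripper open.
Joint ranges: [-178.18, 178.18], [-50.72, 133.34], [12.68, 142.11], [-81.47, 261.47], [9.98, 163.14], [-165.26, 165.26]. Speed limits (degrees/s): [136.94, 136.94, 180, 180, 180, 180].

## Interface

Orientations are given as a 3x3 rotation matrix whose columns are the frame's x, y, z axes.
In Python, from rig import env, viewer, ticket gives the robot as it stands. The module is installed in compiled form; this text tells all that it offers.
- The arm moves only by the shell command python3 -m pendant 'ROWS' [FORCE]. ROWS is JSON, a list of rows, each a list of 3 entries, a list of its own where there are three numbers: the shift along the world's x, y, z in mm, then the turn about the world's z in rad, then the opening, from -1 (shut) to 1 (fully open). A call has 1 to 12 rows; each row shifts and turns the pose as measured when the row begins; what a row does not reach is not made up. A row lasts 1/8 s, in which the tool goes at most 62.5 mm and 10.7 degrees, less where a joint would pass 70% of its speed; a pose out of reach is approached as far as the arm can. A call with a gripper value outside its range is refused whole. The fingers move at their own pace and stop on an object; FORCE is the grip in N (left out, the last holds). Time passes only in rows, so rows that do not move let the fingers close. It gives the time, the measured TCP pose, the force and the opening at its end, in the units of the state.
- env.observe(): the state, without advancing time (a new reading comes with each control period).
- viewer.get_image(name): name is "scene" or "top" or "wrist"; returns (picture, depth): 384x512x3 uint8, red, green, blue; 384x512 float32, m along the optical axis (not along the pixel's ray), 0 where there is no reading.
- viewer.camera_params(name): a dict with "fx", "fy", "cx", "cy" (pixels), "D" ([k1, k2, p1, p2, k3] as OpenCV has them; the pictures are not rectified), "rvec" (rotation vector, rad) and "tvec" (3), from world to camera coordinates, as OpenCV has them; the wrist camera has in their place "T_tool_cam" (4x4, takes a point from camera to tool coordinates, whose origin is the TCP and whose axes are the flange's). Camera axes: x right, y down, z forward; pixel columns grow to the right and rows downward; lengths in m; the calibration is good to about 2 mm. A picture is of the moment at which its call begins: read the wrist's pose just before it. camera_params takes no time and is no camera call.
- ticket.close_job(): hands the job in, once; it reports no verdict.
The state is a dict: "time_s": time; "q": joint angles; "qvel": joint speeds; "joint_efforts": joint torques, N m; "position": TCP position; "tool_rot": TCP orientation; "ft_force": force on the tool from outside, world axes, zero at the start; "wrist_torque": the same for the moment, N m; "grip_width": finger opening in m.
Only numpy, scipy, OpenCV 4.12 (cv2) and the standard library are available. Lean on these libraries where they do the work, as an engineer would, in place of code of your own. Each camera call takes 0.05 s, during which the arm holds its last target. There are 200 camera calls.

## Task

Stand the short lidded steel jar upright in the steel instrument tray and let go of it; then push the tray near its free end so that it swings round its pivot pin (anticlockwise seen from above) until its tongue has snapped past the spring catch and stays held in the dock against the rubber plunger. Press firmly enough to get past the catch but gently, never with more than about 25 N, and stop as soon as it has snapped in, without ramming it on to the plunger's end stop. Keep the tray flat on its pin and the jar upright, and leave everything else on the counter where it is.

Things in the scene. Friction and masses are not known exactly. Their poses are not given: they have to be found in the camera images.
- mount: Fixed upright steel pivot pin, 12 mm diameter, 34 mm high, on the counter; origin at the pin's foot on its axis. Its x axis points from the pin to the nominal dock: the nominal heading (tray x axis) of the latched tray.
- dock_nominal (a point): Point on the counter 216 mm along mount x, axes as the mount's. The dock, a fixed grey block with catch and plunger about 26 mm high, stands here, but is set round the pin by up to 0.15 rad (32 mm along the arc) either way; this differs each time and is not reported: feel for it. It lies over 196 mm from the pin, clear of a finger pushing the tray's wall 150 mm from the pin.
- tray: Loose steel tray, 0.4 to 0.9 kg; origin on its 13.5 mm pivot hole's axis, at the underside; x towards its free end, z up. Pivot block x -25 to 25 mm, 16 high; open tray x 25 to 185, y -55 to 55, 22 high, walls and floor 4 thick. Starts turned 0.75 to 1.25 rad clockwise from mount x; swing it anticlockwise, +y side leading. Sliding friction takes about 1 to 4 N at the free end.
- tray_tongue (a point): Tip of the tongue that sticks out of the tray's free end: 16 mm wide, 6 to 16 mm above the underside, from tray x 185 to 223 mm at y 0; this point is at x 223, 11 mm up. Axes as the tray's.
- tray_middle (a point): Point on the tray's inner floor at its middle (tray x 105, y 0, 4 mm above the underside); axes as the tray's. A good place for the jar.
- tray_push (a point): Point on the outside of the tray's -y side wall near the free corner (tray x 150, y -55, 12 mm above the underside); the place to push, towards tray +y.
- jar_centre (a point): Centre of the short lidded steel jar: body 44 mm diameter, 52 mm high, with a lid knob 14 mm wide and 8 mm high on top (60 mm in all); this point is on its axis 30 mm above its underside. 0.13 to 0.25 kg. It can be gripped across the body from above.
- catch (a joint): The dock's spring catch, sliding away from the pin: 0 = sprung out (at start, and again once the tongue is held), about 0.007 m while the tongue pushes it back, limit 0.012. Its nose slopes on the side the tongue comes from and is square behind. Passing it takes about 4 to 7 N at the tray wall besides the friction, 6 to 12 N in all.
- plunger (a joint): The dock's rubber-faced spring plunger, pressed in along the arc by the tongue: 0 = free, 0.003 to 0.004 m when the tongue rests behind the catch, hard end stop at 0.012 m. Spring 0.7 N plus 0.7 N per mm. The tongue meets it shortly before it clears the catch; the catch snaps out at about 0.003 to 0.005 m: stop pushing then.
- tall_jar: the tall lidded steel jar (48 dia, 105 high), a bystander; origin under its centre
- swab_jar: glass jar of swab sticks (72 dia, 125 high), a bystander; origin under its centre
- lotion: white lotion bottle (64 dia, 170 high), a bystander; origin under its centre
- bowl: small steel bowl (90 dia, 45 high), a bystander; origin under its centre
- sanitiser: green sanitiser bottle (60 dia, 150 high), a bystander; origin under its centre
- strip_box: flat carton (100 x 160 x 50), a bystander; origin under its centre
- spatula: spatula lying on the counter (200 long), a bystander
Not all that is in view belongs to the job. There is more than one size of the part that bears catch; the job needs the smallest. What is shaped like the part that bears jar_centre but purple is not meant.

How it is judged (in metres and radians):
On the way, in this order (a step that is already met when the one before it is completed fails the run):
1. the jar stands upright in the tray, released, before the tray is latched (x of jar_centre in the frame of tray between 0.035 and 0.175 m and y of jar_centre in the frame of tray between -0.04 and 0.04 m and z of jar_centre in the frame of tray between 0.029 and 0.04 m and angle between jar_centre's own z axis and vertical below 0.12 rad and contact force between the fingers and anything else below 0.2 N), for 0.2 s.
2. the tongue is held in the dock: the catch has sprung back and the plunger is pressed (value of joint catch below 0.002 m and value of joint plunger above 0.0025 m), for 0.2 s.
At the end, for the whole second after the job is handed in: The tray is latched: catch sprung back out (within 2 mm) with the plunger still pressed in by more than 2.5 mm; the tray lies flat and at rest on its pin (hole axis within 4 mm of the pin axis); the jar stands upright on the tray's inner floor (within 0.12 rad) (all of step 2 and x of jar_centre in the frame of tray between 0.035 and 0.175 m and y of jar_centre in the frame of tray between -0.04 and 0.04 m and z of jar_centre in the frame of tray between 0.029 and 0.04 m and angle between jar_centre's own z axis and vertical below 0.12 rad and horizontal distance between tray and mount below 0.004 m and angle between tray's own z axis and vertical below 0.04 rad and height (world z) of tray below 0.004 m and linear speed of tray below 0.01 m/s); the robot touches nothing.
It fails at once if the tray is rammed on to the plunger's end stop (value of joint plunger above 0.0105 m).
It fails at once if the tray is pushed with more than 25 N (contact force between any of the fingers, the arm and tray above 25 N).
It fails at once if the jar is tipped over (angle between jar_centre's own z axis and vertical above 0.6 rad).
It fails at once if the tray is lifted off the counter (height (world z) of tray above 0.015 m).
It fails at once if another thing on the counter is moved from its place (over 20 mm) (distance of any of tall_jar, swab_jar, lotion, bowl, sanitiser, strip_box, spatula from where it was at the start of the episode above 0.02 m).
It also fails if it takes over 72 s, if anything falls off the work surface, if the arm or the gripper's body presses on something with over 40 N, if the wrist force passes 120 N, or if a joint passes its speed limit or range.

## Working session

There is one attempt and no reset: what is moved stays moved. The work goes in short steps, Python scripts to look and compute and a shell command to move; the robot and the scene stay as the last step left them, time stands still between calls to the robot, and variables do not carry over. Pictures are saved under pics/ and viewed, about 8 in all and at most 12, crops included, and the job is handed in when it is done.

```bash
mkdir -p pics
cat > h.py <<'E'
import numpy as np, cv2
from rig import env, viewer, ticket
def cam(name):
    p=viewer.camera_params(name)
    K=np.array([[p['fx'],0,p['cx']],[0,p['fy'],p['cy']],[0,0,1.]]); D=np.array(p['D'],float)
    if name=='wrist':
        s=env.observe(); T=np.eye(4); T[:3,:3]=s['tool_rot']; T[:3,3]=s['position']
        M=T@np.array(p['T_tool_cam']); return K,D,M[:3,:3],M[:3,3]
    R=cv2.Rodrigues(np.array(p['rvec'],float))[0]; return K,D,R.T,-R.T@np.array(p['tvec'],float).ravel()
def shot(name,tag):
    c=cam(name); im,d=viewer.get_image(name)
    cv2.imwrite(f'pics/{tag}.png',im[:,:,::-1]); np.savez(f'{tag}.npz',im=im,d=d,K=c[0],D=c[1],R=c[2],t=c[3])
def load(tag):
    z=np.load(tag+'.npz'); return z['im'],z['d'],(z['K'],z['D'],z['R'],z['t'])
def onplane(c,px,z):
    u=cv2.undistortPoints(np.array(px,float).reshape(-1,1,2),c[0],c[1]).reshape(-1,2)
    r=np.c_[u,np.ones(len(u))]@c[2].T
    return c[3]+r*((z-c[3][2])/r[:,2])[:,None]
def bydepth(c,d,px):
    u=cv2.undistortPoints(np.array(px,float).reshape(-1,1,2),c[0],c[1]).reshape(-1,2)
    z=np.array([d[int(y),int(x)] for x,y in px])
    return (np.c_[u,np.ones(len(u))]*z[:,None])@c[2].T+c[3]
E
python3 - <<'E'
from h import *
shot('top','top0'); shot('scene','scene0')
s=env.observe(); print(s['time_s'],s['position'],s['tool_rot'],s['ft_force'],s['grip_width'])
E
```

```text
0.1 [0.18055935 0.51922242 0.23076362] [[-9.44474503e-01  3.28583987e-01 -6.90325651e-04]
 [ 3.28584599e-01  9.44473837e-01 -1.15409991e-03]
 [ 2.72775766e-04 -1.31684832e-03 -9.99999096e-01]] [0.13396838 0.41520592 0.74655103] 0.08497889135701915
```

View pics/top0.png

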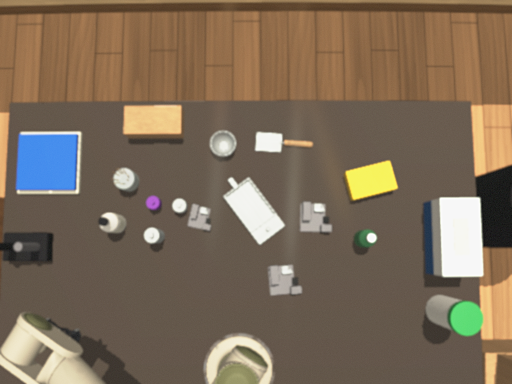

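View pics/scene0.png

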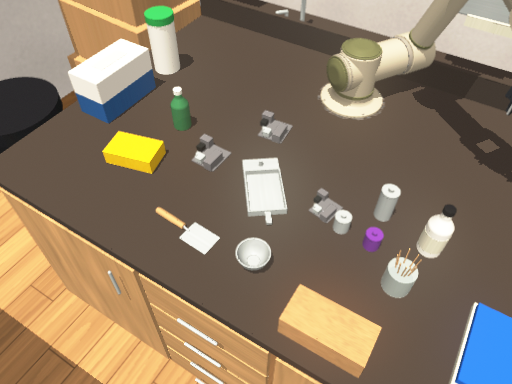

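The top view shows the tray with its pivot at about (270,237) and its tongue at (232,182). The short jar is at (179,206), the smallest dock at (200,217), the tall jar at (153,237) and the purple decoy at (153,203).

Run:
```python
from h import *
im,d,c=load('top0')
cv2.imwrite('pics/topcrop.png',cv2.resize(im[160:260,130:300],None,fx=4.7,fy=4.7,interpolation=cv2.INTER_CUBIC)[:,:,::-1])
print(c[3])
g=im.astype(int)
for n,px,z in [('jar',(179,205),.055),('pin',(268,238),.03),('tongue',(232,181),.011),('dock',(200,217),.026),('tall',(153,236),.105),('purple',(153,203),.055)]:
    print(n,onplane(c,[px],z).round(3),bydepth(c,d,[px]).round(3))
# tray contour
m=((g.min(2)>125)&(g.max(2)-g.min(2)<35)).astype(np.uint8)
for k in cv2.findContours(m,cv2.RETR_EXTERNAL,cv2.CHAIN_APPROX_NONE)[0]:
    r=cv2.minAreaRect(k)
    if cv2.contourArea(k)>30 and 130<r[0][0]<330: print(cv2.contourArea(k),r, onplane(c,cv2.boxPoints(r),.022).round(3).tolist())
```

```text
[ 0.41796654 -0.06217949  1.71456872]
jar [[0.564 0.203 0.055]] [[0.564 0.204 0.053]]
pin [[ 0.451 -0.102  0.03 ]] [[ 0.452 -0.103 -0.   ]]
tongue [[0.652 0.024 0.011]] [[0.652 0.024 0.013]]
dock [[0.524 0.134 0.026]] [[ 0.526  0.137 -0.002]]
tall [[0.456 0.28  0.105]] [[0.457 0.282 0.095]]
purple [[0.571 0.293 0.055]] [[0.57  0.291 0.066]]
268.5 ((240.5, 348.5), (21.0, 53.0), 90.0) [[0.111, 0.083, 0.022], [0.111, -0.098, 0.022], [0.04, -0.098, 0.022], [0.04, 0.083, 0.022]]
646.5 ((284.7762145996094, 279.2486267089844), (28.74968147277832, 31.587858200073242), 86.98721313476562) [[0.356, -0.103, 0.022], [0.361, -0.212, 0.022], [0.263, -0.216, 0.022], [0.258, -0.108, 0.022]]
192.5 ((151.25001525878906, 234.75003051757812), (15.55634880065918, 16.26345443725586), 45.0) [[0.462, 0.343, 0.022], [0.502, 0.304, 0.022], [0.464, 0.265, 0.022], [0.424, 0.304, 0.022]]
383.5 ((200.4823760986328, 216.8293914794922), (22.56077003479004, 22.669235229492188), 12.528807640075684) [[0.495, 0.179, 0.022], [0.572, 0.163, 0.022], [0.555, 0.086, 0.022], [0.478, 0.103, 0.022]]
660.0 ((315.5, 216.5), (29.0, 31.0), 90.0) [[0.577, -0.214, 0.022], [0.576, -0.323, 0.022], [0.475, -0.321, 0.022], [0.475, -0.213, 0.022]]
156.0 ((179.0, 205.0), (14.0, 14.0), 90.0) [[0.591, 0.233, 0.022], [0.591, 0.184, 0.022], [0.542, 0.184, 0.022], [0.542, 0.233, 0.022]]
2040.0 ((250.67999267578125, 206.239990234375), (72.39998626708984, 33.19999313354492), 53.13010025024414) [[0.629, 0.081, 0.022], [0.699, -0.012, 0.022], [0.496, -0.164, 0.022], [0.427, -0.071, 0.022]]
484.5 ((268.89825439453125, 141.52655029296875), (28.337095260620117, 19.68962287902832), 3.8140745162963867) [[0.76, -0.054, 0.022], [0.831, -0.059, 0.022], [0.824, -0.159, 0.022], [0.753, -0.154, 0.022]]
517.0 ((223.0, 142.5), (25.0, 26.0), 90.0) [[0.834, 0.102, 0.022], [0.834, 0.01, 0.022], [0.743, 0.01, 0.022], [0.744, 0.102, 0.022]]
```

View pics/topcrop.png

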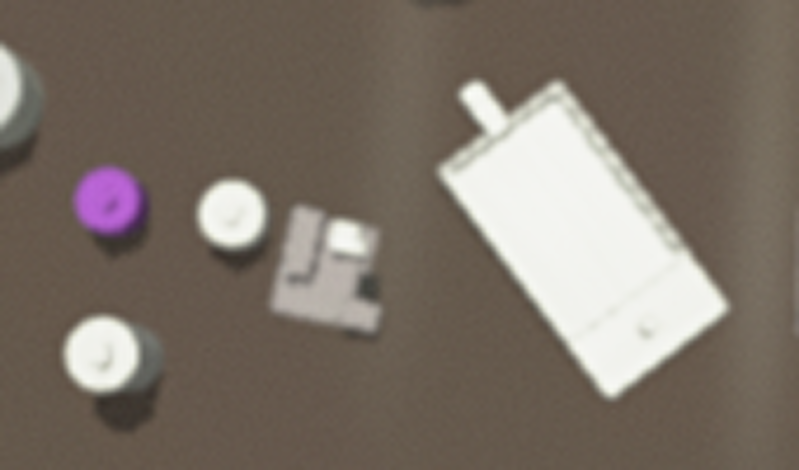

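```bash
python3 - <<'E'
from h import *
im,d,c=load('top0')
f=lambda x,y,z:onplane(c,[(130+(x+.5)/4.7-.5,160+(y+.5)/4.7-.5)],z)[0].round(4)
pin=f(645,328,.034); tip=f(468,85,.016); print('pin',pin,'tip',tip,'L',np.linalg.norm((tip-pin)[:2]),'head',np.arctan2(*(tip-pin)[1::-1]))
cor=[f(*p,.022) for p in[(560,80),(437,170)]]+[f(*p,.016) for p in[(612,398),(728,308)]]
print('corners',cor)
nose=f(347,238,.026);pl=f(368,287,.02)
for n,v in(('nose',nose),('pl',pl)): print(n,v,np.linalg.norm((v-pin)[:2]),np.arctan2(*(v-pin)[1::-1]))
print('jar',f(232,215,.052))
E
python3 -m pendant '[[[43,-35,0],-0.138,1],[[43,-35,0],-0.138,1],[[43,-35,0],-0.138,1],[[43,-35,0],-0.138,1],[[43,-35,0],-0.138,1],[[43,-35,0],-0.138,1],[[43,-35,0],-0.138,1],[[43,-35,0],-0.138,1],[[30,-30,0],-0.138,1],[[0,0,0],0,1]]'
```

```text
pin [ 0.4807 -0.098   0.034 ] tip [0.6635 0.0337 0.016 ] L 0.22530142032397396 head 0.6243256204688927
corners [array([ 0.6663, -0.0353,  0.022 ]), array([0.5988, 0.0562, 0.022 ]), array([ 0.4297, -0.0738,  0.016 ]), array([ 0.4961, -0.16  ,  0.016 ])]
nose [0.5478 0.1223 0.026 ] 0.23029220568660155 1.2751387501393447
pl [0.5118 0.107  0.02  ] 0.20734562932456524 1.4202370510911058
jar [0.5627 0.2038 0.052 ]
time_s: 1.35
position: [0.5633, 0.1968, 0.2266]
tool_rot: [[0.045, 0.999, -0.008], [0.999, -0.045, 0.001], [0.001, -0.008, -1.0]]
ft_force: [-0.8, 0.4, -0.0]
grip_width: 0.0854
```

Run:
```python
from h import *
shot('wrist','w1'); im,d,c=load('w1')
# jar lid: points by depth within 0.045..0.057 height near the expected spot
v,u=np.mgrid[0:384:2,0:512:2]; px=np.c_[u.ravel(),v.ravel()]
P=bydepth(c,d,px); ok=(d[px[:,1],px[:,0]]>0)
m=ok&(abs(P[:,2]-.052)<.005)&(np.hypot(P[:,0]-.563,P[:,1]-.204)<.04)
print(m.sum(),P[m].min(0),P[m].max(0))
if m.sum()>5: print(cv2.minEnclosingCircle(P[m][:,:2].astype(np.float32)))
```

```text
300 [0.53931461 0.18367983 0.04998565] [0.58287855 0.22626071 0.05579573]
((0.5608331561088562, 0.20440047979354858), 0.02254783920943737)
```

View pics/w1.png

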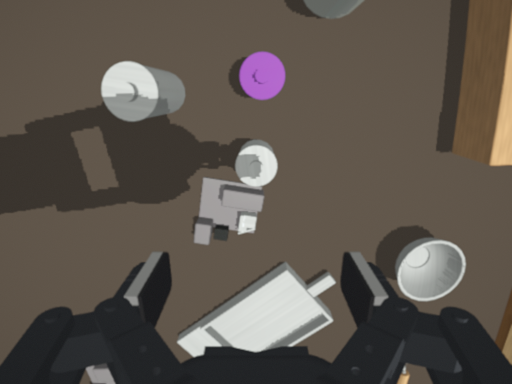

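The wrist view shows the jar at (256,163), the small dock at (232,205) and the tray below. The jar axis is at (0.561, 0.204) and the fingers will clear the dock, so I descend.

```bash
python3 -m pendant '[[[-3,8,-40],0.04,1],[[0,0,-40],0,1],[[0,0,-40],0,1],[[0,0,-40],0,1],[[0,0,-15],0,1],[[0,0,0],0,1]]'
```

```text
time_s: 2.15
position: [0.5543, 0.2123, 0.0493]
tool_rot: [[-0.014, 1.0, -0.006], [1.0, 0.014, 0.002], [0.003, -0.006, -1.0]]
ft_force: [-1.2, -1.1, -0.3]
grip_width: 0.0851
```

```bash
python3 -m pendant '[[[6.5,-8,-10],0,1],[[0,0,-9],0,1],[[0,0,0],0,1]]'
```

```text
time_s: 2.52
position: [0.5627, 0.2041, 0.0321]
tool_rot: [[-0.015, 1.0, -0.001], [1.0, 0.015, 0.003], [0.003, -0.001, -1.0]]
ft_force: [-0.3, 0.0, 0.3]
grip_width: 0.0854
```

```bash
python3 -m pendant '[[[0,0,-5],0,1],[[0,0,0],0,-1],[[0,0,0],0,-1],[[0,0,0],0,-1],[[0,0,0],0,-1],[[0,0,0],0,-1],[[0,0,0],0,-1],[[0,0,0],0,-1]]' 40
```

```text
time_s: 3.52
position: [0.5631, 0.2043, 0.0279]
tool_rot: [[-0.015, 1.0, 0.001], [1.0, 0.015, 0.004], [0.004, 0.001, -1.0]]
ft_force: [0.1, 0.0, -0.2]
grip_width: 0.0425
```

```bash
python3 -m pendant '[[[0,0,20],0,-1],[[0,0,30],0,-1],[[0,0,20],0,-1],[[0,-20,0],0,-1],[[0,-35,0],0,-1],[[0,-40,0],0,-1],[[0,-40,0],0,-1],[[0,-40,0],0,-1],[[1,-35,0],0,-1],[[1,-20,0],0,-1],[[1,-5,0],0,-1],[[0,0,0],0,-1]]'
python3 - <<'E'
from h import *
shot('top','top1')
im=load('top1')[0]
cv2.imwrite('pics/top1c.png',cv2.resize(im[160:260,130:300],None,fx=4.7,fy=4.7,interpolation=cv2.INTER_CUBIC)[:,:,::-1])
print(env.observe()['grip_width'])
E
```

```text
time_s: 5.03
position: [0.5589, -0.0446, 0.0903]
tool_rot: [[-0.012, 1.0, -0.016], [1.0, 0.012, 0.004], [0.004, -0.016, -1.0]]
ft_force: [0.3, 0.6, -1.5]
grip_width: 0.0422
0.04242717443759965
```

View pics/top1c.png

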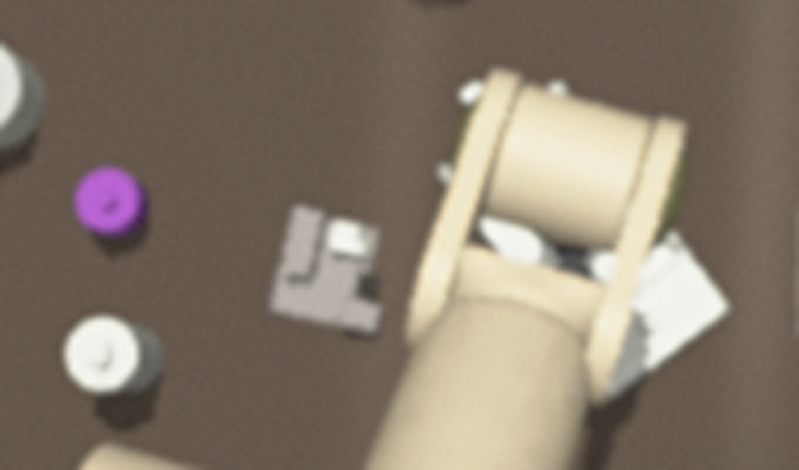

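The top view shows the jar lifted away and the dock and tray unmoved. I lower the jar onto the tray middle.

```bash
python3 -m pendant '[[[6,7,-10],0,-1],[[0,0,-15],0,-1],[[0,0,-13],0,-1],[[0,0,-8],0,-1],[[0,0,0],0,-1]]'
```

```text
time_s: 5.7
position: [0.5644, -0.0342, 0.0397]
tool_rot: [[-0.015, 1.0, -0.018], [1.0, 0.016, 0.005], [0.005, -0.018, -1.0]]
ft_force: [0.1, 0.2, -0.7]
grip_width: 0.0426
```

```bash
python3 -m pendant '[[[0,0,-3],0,-1],[[0,0,-2],0,-1],[[0,0,0],0,-1]]'
```

```text
time_s: 6.08
position: [0.5649, -0.0345, 0.0352]
tool_rot: [[-0.015, 1.0, -0.017], [1.0, 0.015, 0.004], [0.005, -0.017, -1.0]]
ft_force: [-0.6, 0.1, -2.1]
grip_width: 0.0429
```

```bash
python3 -m pendant '[[[0,0,-2.5],0,-1],[[0,0,0],0,-1]]'
```

```text
time_s: 6.32
position: [0.565, -0.0346, 0.0328]
tool_rot: [[-0.015, 1.0, -0.016], [1.0, 0.015, 0.004], [0.005, -0.016, -1.0]]
ft_force: [-0.0, 0.7, -1.3]
grip_width: 0.0428
```

```bash
python3 -m pendant '[[[0,0,-1],0,-1],[[0,0,0],0,-0.2],[[0,0,0],0,0.3],[[0,0,0],0,0.6],[[0,0,0],0,1],[[0,0,0],0,1],[[0,0,0],0,1],[[0,0,0],0,1],[[0,0,0],0,1]]'
```

```text
time_s: 7.45
position: [0.5655, -0.0347, 0.0324]
tool_rot: [[-0.015, 1.0, -0.015], [1.0, 0.015, 0.004], [0.004, -0.015, -1.0]]
ft_force: [-0.7, -0.2, -0.4]
grip_width: 0.0851
```

```bash
python3 -m pendant '[[[0,0,15],0,1],[[0,0,30],0,1],[[0,0,40],0,1],[[0,0,40],0,1],[[0,-40,30],0,0],[[0,-40,20],0,-1],[[0,-40,0],0,-1],[[0,0,0],0,-1]]'
python3 - <<'E'
from h import *
shot('wrist','w2');shot('top','top2');shot('scene','sc2')
a=load('w2')[0];b=load('sc2')[0][130:280,200:400]
cv2.imwrite('pics/w2b.png',np.hstack([a,cv2.resize(b,None,fx=1.4,fy=1.4)[:384] if 0 else cv2.copyMakeBorder(cv2.resize(b,(288,216)),0,168,0,0,0)])[:,:,::-1])
E
```

```text
time_s: 8.45
position: [0.5643, -0.1573, 0.2218]
tool_rot: [[-0.017, 1.0, -0.008], [1.0, 0.017, 0.0], [0.0, -0.008, -1.0]]
ft_force: [-0.4, -0.1, -1.2]
grip_width: 0.0123
```

View pics/w2b.png

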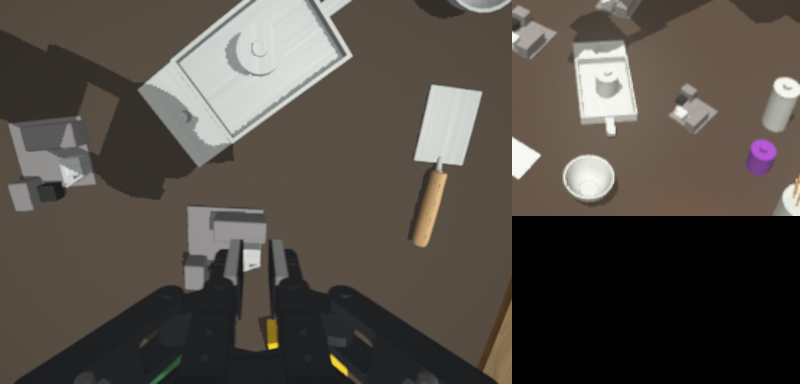

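The jar stands upright in the tray. In the wrist view the pin is at (183,116) and the tray's -y edge runs from (200,166) to (352,55). Next I compute the push pose.

Run:
```python
from h import *
_,_,c=load('w2')
pin=onplane(c,[(183,114)],.03)[0]
A=onplane(c,[(200,166)],.008)[0];B=onplane(c,[(352,55)],.022)[0];C=onplane(c,[(140,88)],.016)[0]
h=np.arctan2(*(B-A)[1::-1]);print(pin,A,B,C,'head',h,np.linalg.norm(B-A),np.linalg.norm(C-A))
o=A[:2]+np.array([[np.cos(h),-np.sin(h)],[np.sin(h),np.cos(h)]])@[.025,.055];print('pin from A',o)
X=np.array([np.cos(h),np.sin(h)]);Y=np.array([-X[1],X[0]])
for k in(55,90): print(k,(o+.150*X-k/1000*Y).round(4))
print('jar',onplane(c,[(258,47)],.064))
for n in('top0','top2'):
  im,d,c2=load(n); print(n)
im,d,c=load('top2')
```

```text
[ 0.48081584 -0.09753821  0.03      ] [ 0.49304805 -0.16057825  0.008     ] [ 0.66109812 -0.03309247  0.022     ] [ 0.43004483 -0.07020462  0.016     ] head 0.6489937289862402 0.2113987941131698 0.11045722591772714
pin from A [ 0.47972418 -0.10165054]
55 [ 0.6325 -0.0548]
90 [ 0.6536 -0.0827]
jar [[ 0.56147449 -0.0338022   0.064     ]]
top0
top2
```

```bash
python3 -c "
from rig import env;print(env.observe()['q'])"
python3 -m pendant '[[[25,15,0],-0.15,-1],[[30,20,0],-0.15,-1],[[25,20,-10],-0.15,-1],[[10,15,-40],-0.15,-1],[[0,0,-50],-0.15,-1],[[0,0,-30],-0.15,-1],[[0,0,0],0,-1]]'
```

```text
[-26.80566087  25.99029842  69.14877752  -0.16722882  85.33224107
 -27.96145456]
time_s: 9.48
position: [0.6561, -0.0714, 0.0894]
tool_rot: [[0.781, 0.624, -0.005], [0.624, -0.781, 0.007], [0.0, -0.009, -1.0]]
ft_force: [-0.2, 0.1, 0.6]
grip_width: -0.0001
```

```bash
python3 -m pendant '[[[-1,-8,-15],0,-1],[[0,0,-25],0,-1],[[0,0,-25],0,-1],[[0,0,-12],0,-1],[[0,0,0],0,-1]]'
```

```text
time_s: 10.1
position: [0.6574, -0.0808, 0.0152]
tool_rot: [[0.774, 0.634, 0.004], [0.634, -0.774, 0.004], [0.005, -0.0, -1.0]]
ft_force: [-0.4, 0.3, -0.8]
grip_width: 0.0001
```

```bash
python3 -m pendant '[[[-3,4,-4],0,-1],[[-3,4,0],0,-1],[[-2,3,0],0,-1],[[0,0,0],0,-1]]'
```

```text
time_s: 10.6
position: [0.6499, -0.0692, 0.0138]
tool_rot: [[0.773, 0.635, 0.008], [0.635, -0.773, 0.002], [0.008, 0.003, -1.0]]
ft_force: [0.3, -0.1, -0.4]
grip_width: -0.0001
```

```bash
python3 -m pendant '[[[-2,3,-2],0,-1],[[-2,3,-2],0,-1],[[-2,3,0],0,-1]]';python3 -m pendant '[[[-2,3,0],0,-1],[[-2,3,0],0,-1],[[-2,3,0],0,-1]]'
```

```text
time_s: 10.98
position: [0.6445, -0.0603, 0.01]
tool_rot: [[0.773, 0.634, 0.01], [0.634, -0.773, 0.001], [0.009, 0.006, -1.0]]
ft_force: [2.1, -1.8, -0.2]
grip_width: 0.0
time_s: 11.35
position: [0.6394, -0.051, 0.0104]
tool_rot: [[0.773, 0.634, 0.014], [0.634, -0.773, 0.001], [0.011, 0.008, -1.0]]
ft_force: [4.3, -1.1, -0.7]
grip_width: -0.0003
```

```bash
python3 -m pendant '[[[-1.5,4,0],0.025,-1],[[-1.7,4.7,0],0.03,-1],[[-2,5.5,0],0.035,-1],[[-2.2,5.5,0],0.035,-1],[[-2.4,5.4,0],0.035,-1],[[-2.6,5.3,0],0.035,-1]]'
```

```text
time_s: 12.1
position: [0.6257, -0.0186, 0.0104]
tool_rot: [[0.625, 0.781, 0.013], [0.781, -0.625, 0.003], [0.01, 0.008, -1.0]]
ft_force: [2.9, -2.1, 0.1]
grip_width: -0.0002
```

```bash
python3 -m pendant '[[[-2.9,5.2,0],0.04,-1],[[-3,5,0],0.04,-1],[[-3.2,4.9,0],0.04,-1],[[-3.2,4.7,0],0.037,-1],[[-3,4,0],0.035,-1],[[-2,2.5,0],0.02,-1]]'
python3 - <<'E'
from h import *
shot('scene','sc3'); im=load('sc3')[0]
cv2.imwrite('pics/sc3c.png',cv2.resize(im[140:270,220:400],None,fx=4,fy=4,interpolation=cv2.INTER_CUBIC)[:,:,::-1])
E
```

```text
time_s: 12.85
position: [0.6069, 0.0098, 0.0104]
tool_rot: [[0.432, 0.902, 0.011], [0.902, -0.432, 0.006], [0.01, 0.007, -1.0]]
ft_force: [1.5, -1.9, -1.1]
grip_width: 0.0001
```

View pics/sc3c.png

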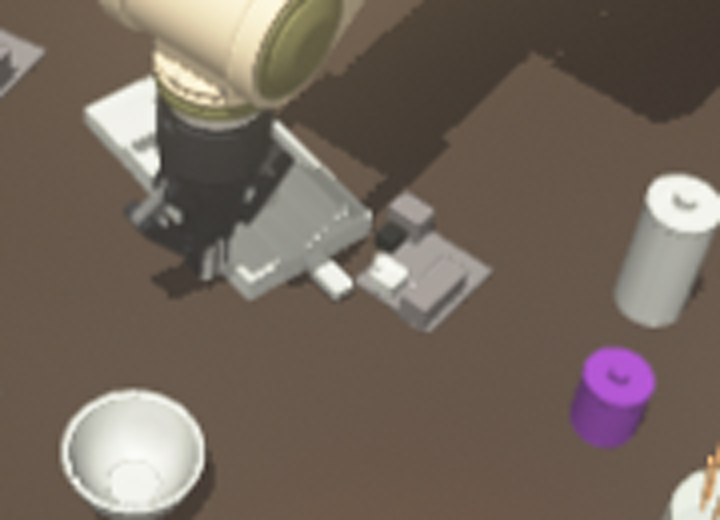

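```bash
python3 -m pendant '[[[-2,2.3,0],0.02,-1],[[-2,2.3,0],0.02,-1],[[-2,2.2,0],0.02,-1]]'
python3 - <<'E'
from h import *
shot('wrist','w4')
E
```

```text
time_s: 13.28
position: [0.6005, 0.0171, 0.0104]
tool_rot: [[0.374, 0.928, 0.011], [0.928, -0.374, 0.007], [0.01, 0.007, -1.0]]
ft_force: [3.1, -1.7, -0.5]
grip_width: 0.0001
```

View pics/w4.png

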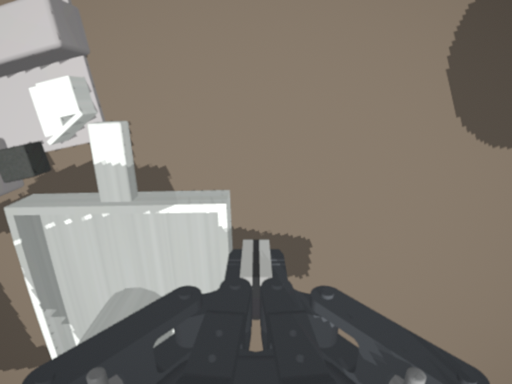

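The wrist view shows the tongue at (113,160), just short of the catch nose at (65,105), and the jar still standing in the tray. I now feel forward in small steps.

```bash
for i in 1; do python3 -m pendant '[[[-1.5,1.5,0],0.012,-1],[[-1.5,1.5,0],0.012,-1]]'; done; python3 -m pendant '[[[-1.5,1.4,0],0.012,-1],[[-1.5,1.4,0],0.012,-1]]'|sed -n '1,2p;4p'
```

```text
time_s: 13.58
position: [0.5972, 0.0204, 0.0104]
tool_rot: [[0.349, 0.937, 0.011], [0.937, -0.349, 0.007], [0.01, 0.007, -1.0]]
ft_force: [4.3, -3.7, -0.4]
grip_width: -0.0003
time_s: 13.82
position: [0.5954, 0.0223, 0.0105]
ft_force: [5.6, -4.1, -2.6]
```

```bash
python3 -m pendant '[[[-1.5,1.4,0],0.012,-1],[[-1.5,1.4,0],0.012,-1]]'|sed -n '1,2p;4p'
```

```text
time_s: 14.08
position: [0.5938, 0.024, 0.0106]
ft_force: [5.1, -5.1, -1.9]
```

```bash
for i in 1; do python3 -m pendant '[[[-1.5,1.4,0],0.012,-1],[[-1.5,1.4,0],0.012,-1]]'|sed -n '1,2p;4p'; done;  python3 -m pendant '[[[-1.5,1.4,0],0.012,-1],[[-1.5,1.4,0],0.012,-1]]'|sed -n '1,2p;4p'
```

```text
time_s: 14.32
position: [0.5926, 0.0255, 0.0109]
ft_force: [6.2, -4.4, -1.0]
time_s: 14.58
position: [0.5924, 0.0269, 0.0118]
ft_force: [6.9, -4.8, -0.8]
```

```bash
python3 -m pendant '[[[-2.8,1,-0.8],0.008,-1]]'|sed -n '1,4p';  python3 -m pendant '[[[-2.8,1,-0.8],0.008,-1]]'|sed -n '1,4p'
```

```text
time_s: 14.7
position: [0.5916, 0.0272, 0.0119]
tool_rot: [[0.244, 0.969, 0.035], [0.97, -0.244, -0.001], [0.008, 0.034, -0.999]]
ft_force: [8.9, -3.1, 1.5]
time_s: 14.82
position: [0.591, 0.0275, 0.012]
tool_rot: [[0.236, 0.971, 0.041], [0.972, -0.236, -0.002], [0.008, 0.04, -0.999]]
ft_force: [8.6, -3.0, 0.2]
```

```bash
python3 -m pendant '[[[-4.2,1.5,-0.5],0.0,-1]]'|sed -n '1,4p'
```

```text
time_s: 14.95
position: [0.5883, 0.0286, 0.0121]
tool_rot: [[0.235, 0.971, 0.045], [0.972, -0.236, -0.003], [0.008, 0.044, -0.999]]
ft_force: [4.2, -1.9, 0.5]
```

Run:
```python
from h import *
shot('wrist','w5'); im=load('w5')[0]
cv2.imwrite('pics/w5c.png',cv2.resize(im[0:240,0:260],None,fx=2.4,fy=2.4)[:,:,::-1]); print(env.observe()['ft_force'],env.observe()['position'])
```

```text
[4.73994176 0.08326993 1.08718697] [0.58749709 0.02891898 0.0120365 ]
```

View pics/w5c.png

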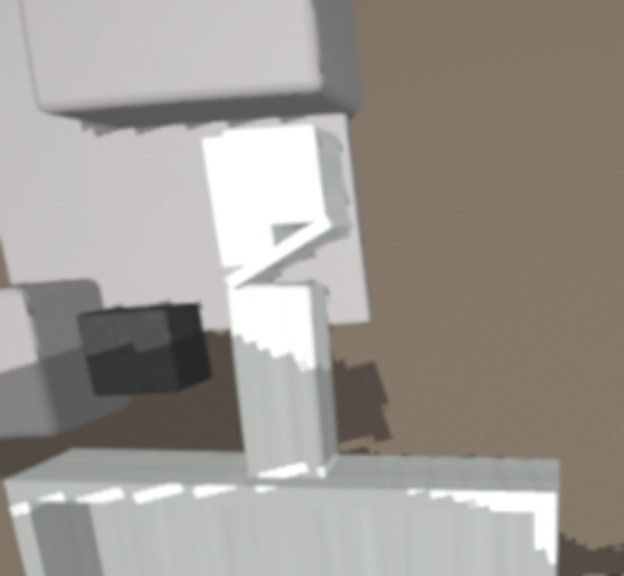

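The wrist crop shows the tongue at (280,370) with its leading edge at the tip of the catch nose (230,280), pressing the catch back. It still has about one tongue width to go, and the plunger face is at (208,340).

```bash
python3 -m pendant '[[[-2.2,1.2,-0.5],0.004,-1],[[-2.2,1.2,-0.5],0.004,-1]]'|sed -n '1,4p'; python3 -m pendant '[[[-2.2,1.2,-0.5],0.004,-1]]'|sed -n '1,4p'
```

```text
time_s: 15.25
position: [0.585, 0.0309, 0.0121]
tool_rot: [[0.227, 0.973, 0.049], [0.974, -0.227, -0.003], [0.008, 0.048, -0.999]]
ft_force: [6.1, -1.9, 1.0]
time_s: 15.38
position: [0.5837, 0.0318, 0.0121]
tool_rot: [[0.223, 0.974, 0.051], [0.975, -0.223, -0.003], [0.008, 0.051, -0.999]]
ft_force: [5.4, -2.9, 1.4]
```

```bash
python3 -m pendant '[[[-2.2,1.2,-0.5],0.002,-1],[[-2.2,1.2,-0.5],0.002,-1]]'|sed -n '1,4p'; python3 -m pendant '[[[-2.2,1.2,-0.5],0.002,-1]]'|sed -n '1,4p'
python3 - <<'E'
from h import *
shot('wrist','w6'); im=load('w6')[0]
cv2.imwrite('pics/w6c.png',cv2.resize(im[0:240,0:260],None,fx=2.4,fy=2.4)[:,:,::-1]); print(env.observe()['ft_force'],env.observe()['position'])
E
```

```text
time_s: 15.62
position: [0.5814, 0.0334, 0.0123]
tool_rot: [[0.218, 0.974, 0.057], [0.976, -0.218, -0.005], [0.008, 0.057, -0.998]]
ft_force: [7.1, -4.7, 1.5]
time_s: 15.75
position: [0.5806, 0.034, 0.0123]
tool_rot: [[0.216, 0.975, 0.06], [0.976, -0.216, -0.006], [0.008, 0.06, -0.998]]
ft_force: [4.8, -1.9, 1.0]
[ 6.13460421 -1.6513356   1.68485046] [0.5800716  0.03435919 0.01224968]
```

View pics/w6c.png

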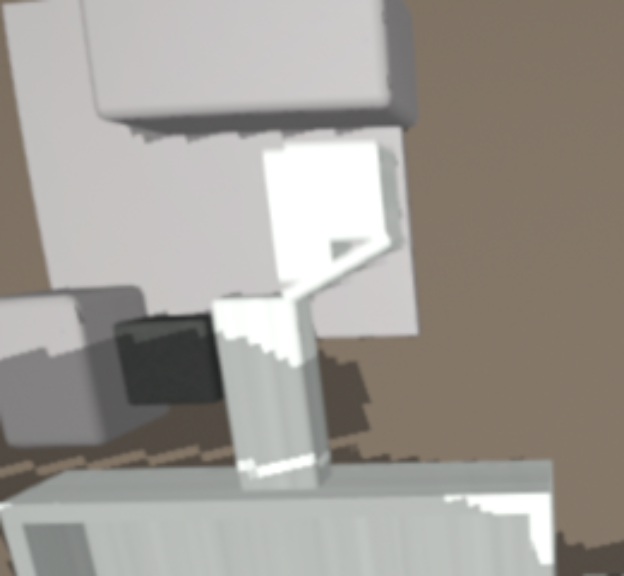

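The tongue now touches the plunger at (220,340), and its trailing edge (300) is about 3 mm short of clearing the nose tip (287). I continue one row at a time.

```bash
python3 -m pendant '[[[-2.4,1.2,-0.3],0.002,-1]]'|sed -n '1,4p'; python3 -m pendant '[[[-2.4,1.2,-0.3],0.002,-1]]'|sed -n '1,4p'
python3 - <<'E'
from h import *
shot('wrist','w7'); im=load('w7')[0]
cv2.imwrite('pics/w7c.png',cv2.resize(im[0:240,0:260],None,fx=2.4,fy=2.4)[:,:,::-1]); print(env.observe()['ft_force'],env.observe()['position'])
def edges(n):
    g=load(n)[0].astype(int).sum(2)//3
    for r in (130,140): print(n,r,g[r,70:150:2].tolist())
edges('w6');edges('w7')
E
```

```text
time_s: 15.92
position: [0.5789, 0.0351, 0.0124]
tool_rot: [[0.213, 0.975, 0.063], [0.977, -0.213, -0.006], [0.008, 0.063, -0.998]]
ft_force: [7.5, -3.0, -0.5]
time_s: 16.05
position: [0.5781, 0.0358, 0.0127]
tool_rot: [[0.211, 0.975, 0.067], [0.977, -0.211, -0.007], [0.008, 0.067, -0.998]]
ft_force: [7.6, -3.7, -1.1]
[ 8.00134547 -3.46728543 -2.02257574] [0.57802894 0.03588062 0.01273137]
w6 130 [178, 189, 184, 175, 166, 159, 133, 126, 108, 181, 251, 253, 254, 254, 253, 253, 254, 255, 255, 255, 255, 252, 254, 255, 255, 253, 233, 175, 169, 167, 193, 200, 200, 200, 200, 201, 201, 201, 202, 202]
w6 140 [54, 53, 52, 53, 55, 55, 59, 65, 47, 42, 146, 185, 244, 251, 233, 214, 218, 254, 255, 255, 255, 254, 253, 255, 255, 255, 251, 212, 165, 169, 158, 144, 164, 163, 160, 159, 158, 157, 156, 154]
w7 130 [197, 192, 189, 196, 197, 197, 196, 196, 200, 245, 253, 253, 254, 253, 252, 253, 254, 255, 255, 255, 252, 253, 255, 255, 254, 245, 191, 189, 254, 255, 255, 254, 255, 255, 255, 255, 255, 255, 234, 191]
w7 140 [53, 52, 54, 54, 55, 58, 56, 50, 39, 102, 205, 247, 226, 219, 194, 233, 254, 255, 255, 255, 255, 251, 254, 255, 255, 254, 235, 172, 169, 207, 206, 197, 198, 198, 198, 199, 199, 199, 199, 199]
```

View pics/w7c.png

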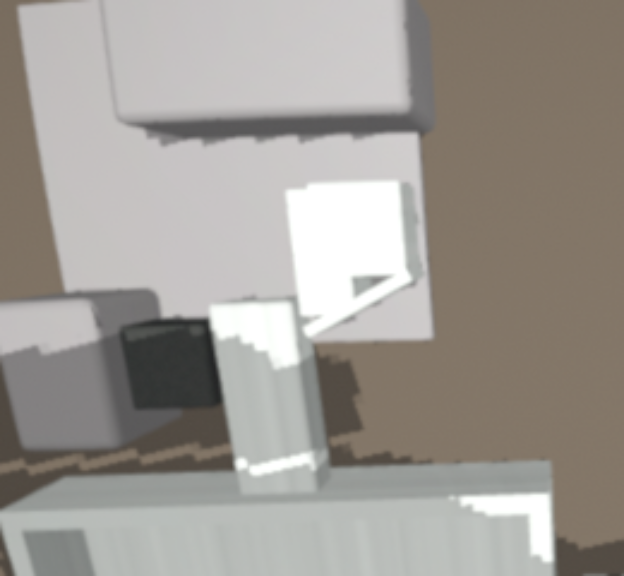

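The catch has snapped out: its nose has moved down beside the tongue's trailing edge at (305,330), and the tongue is against the plunger. I stop pushing and back off.

```bash
python3 -m pendant '[[[3,-1,0],0,-1],[[8,-2,0],0,-1],[[20,-5,0],0,-1],[[20,-5,0],0,-1],[[0,0,40],0,-1],[[0,0,50],0,-1],[[0,-20,50],0,-1],[[10,-50,30],0,-1],[[10,-55,20],0,-1],[[0,-55,0],0,-1],[[0,-40,0],0,-1],[[0,0,0],0,-1]]'
python3 - <<'E'
from h import *
shot('wrist','w8');shot('top','top8');shot('scene','sc8')
a=load('sc8')[0][120:280,200:420];b=load('top8')[0][150:280,120:310]
f=lambda i:cv2.resize(i,(400,int(i.shape[0]*400/i.shape[1])),interpolation=cv2.INTER_CUBIC)
a,b=f(a),f(b);h=min(len(a),len(b));top=np.hstack([a[:h],b[:h]])
cv2.imwrite('pics/fin.png',np.vstack([top,cv2.resize(load('sc8')[0],(400,300)).repeat(1,0) if 0 else np.hstack([cv2.resize(load('sc8')[0],(400,300)),cv2.resize(load('top8')[0],(400,300))])])[:,:,::-1])
E
```

```text
time_s: 17.6
position: [0.6452, -0.2009, 0.2044]
tool_rot: [[0.206, 0.978, 0.044], [0.979, -0.206, 0.001], [0.01, 0.043, -0.999]]
ft_force: [0.0, 0.9, -0.7]
grip_width: -0.0003
```

View pics/fin.png

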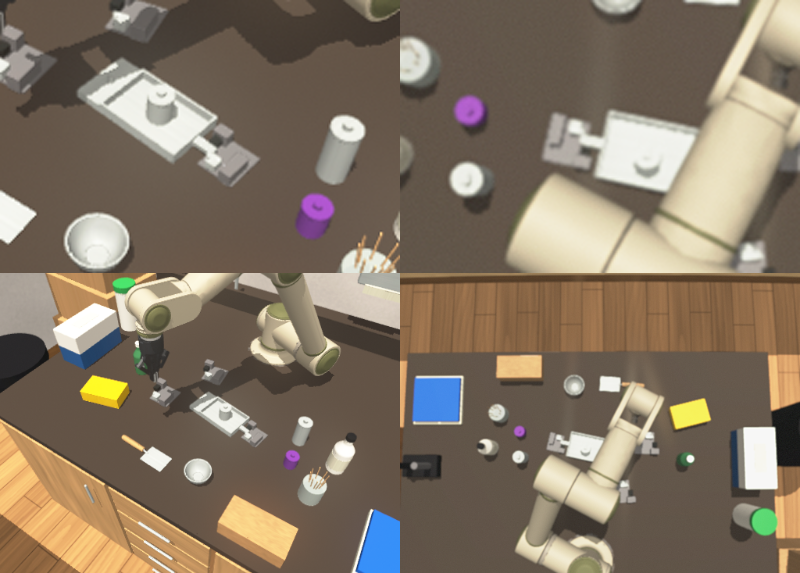

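```bash
python3 -c "
from rig import env,ticket
print(env.observe()['ft_force']);print(ticket.close_job())"
```

```text
[0.0914961  1.01416244 0.46668965]
the job is handed in; nothing more can be done
None
```

The jar is standing in the tray and the tray is latched in the small dock. I handed the job in at about 17.7 s of the 72 s allowed; the interface gives no verdict.

**Jar:** I gripped the short steel jar from above, stood it near the tray's middle and released it. It was upright in the tray right after release.

**Push:** I pushed the -y wall about 150–155 mm from the pin. The readings taken between rows stayed below about 10 N. I advanced one row at a time near the end and backed off as soon as the catch snapped out.

**Last checks:**
- **Latch:** The wrist picture at the snap showed the catch sprung out behind the tongue and the tongue against the plunger. The final scene and top views, taken after I let go, show the tongue still in the dock. I could not read the catch or plunger travel directly.
- **Jar and tray:** The jar is upright and the tray looks flat on its pin. The jar appears slightly towards the tray's +y side. I did not re-measure its position, but inside the tray walls it can only be within the limits.
- **Bystanders:** They look unmoved by eye; I did not measure them.
- **Robot:** It is clear of everything, with about 1 N on the wrist, which is noise.

**Off plan:** the tool tilted by up to about 4° while pressing. I saw no harm from it.

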